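Start the bench stirrer from its keys

ROBOT

A 6-joint arm with a two-finger parallel gripper is mounted at the origin on a cart in front of the work surface, level with it; the furniture and walls round the work are solid. World frame = base frame: x ahead of the robot, y to its left, z up, the work surface at z = 0. Lengths are in m, angles in rad, forces in N, time in s.
With the tool pointing down it reaches from about 0.35 to 0.95 m from the base axis. Payload 17.4 kg.
Tool frame: the origin (TCP) lies midway between the tips of the shut fingers; the grasp point (between the pads) lies 19 mm behind it; x points along the fingers, z is the direction in which the jaws open and shut, and the axes are right-handed (so a half turn about x gives the same grasp; the last joint's range is limited). The gripper opens to 93 mm and grips with 3 to 60 N. Pads are 15 mm wide; open, the fingers measure 128 mm over their backs; the gripper's body (75 mm by 188 mm) begins 65 mm behind the grasp point.
Start: joints at [-1.238, 0.116, 1.442, -0, 1.584, -0.038], TCP at [0.245, -0.629, 0.219] pointing down, gripper open.
Joint ranges: [-2.83, 2.83], [-0.83, 2.19], [0.07, 2.5], [-1.14, 4.28], [0.01, 3], [-2.97, 2.97]. Speed limits (rad/s): [1.89, 1.89, 2.22, 3.14, 3.14, 3.14].

INTERFACE

Orientations are given as a unit quaternion [w, x, y, z].
In Python, from rig import r, viewer gives the robot as it stands.
- The arm moves only by the shell command python3 -m crank 'ROWS'. ROWS is JSON, a list of rows, each a list of 3 entries, a list of its own where there are three numbers: the shift along the tool's x, y, z in mm, then the turn about the tool's x in rad, then the closure in counts, from 0 (fully open) to 255 (shut). In form: [[[x, y, z], yaw, jaw], ...]. A call has 1 to 10 rows; each row is the pose to reach, as a shift and turn from the pose measured when the call began, along the tool's axes at that moment; what a row does not reach only later rows make up. A row lasts 1/10 s, in which the tool goes at most 50 mm and 8.59 degrees, less where a joint would pass 70% of its speed; a pose out of reach is approached as far as the arm can. A call with a gripper value outside its range is refused whole. The fingers move at their own pace and stop on an object; the grip force is fixed at half the most. Time passes only in rows, so rows that repeat a pose let the fingers close. It gives the time, the measured TCP pose, the force and the opening at its end, in the units of the state.
- r.sense(): the state, without advancing time (a new reading comes with each control period).
- viewer.read_camera(name): name is "side" or "top"; returns a dict with "color" (400x640x3 uint8, blue, green, red), "K" (3x3 intrinsics, pixels), "R" (3x3) and "t" (3): a world point X has camera coordinates R X + t. Camera axes: x right, y down, z forward; pixel columns grow to the right and rows downward; lengths in m; the calibration is good to about 2 mm. A picture is of the moment at which its call begins. There is no depth.
- r.hand_in(): hands the job in, once; it reports no verdict.
The state is a dict: "clock": time; "joint_pos": joint angles; "qd": joint speeds; "joint_efforts": joint torques, N m; "eef_pos": TCP position; "tcp_rot": TCP orientation; "wrist_force": force on the tool from outside, world axes, zero at the start; "torque": the same for the moment, N m; "opening": finger opening in m.
Only numpy, scipy, OpenCV 4.12 (cv2) and the standard library are available. Lean on these libraries where they do the work, as an engineer would, in place of code of your own. Each camera call takes 0.05 s, during which the arm holds its last target.

TASK

Start the bench stirrer: first press the raised half of the rocker switch until it tips fully over, then push the oblong bar key fully down so that it stays down, then press the flat round button fully down for a moment and let it spring back. Keep to that order, do not press the domed stop button, and leave the beaker and everything else standing around where it is; nothing is to be picked up.

Things in the scene. Friction and masses are not known exactly. Their poses are not given: they have to be found in the camera images.
- stirrer: white bench stirrer fixed on the worktop, 250x136 mm (x, y), deck 40 mm high. On it four grey metal modules (58 mm square, 6 mm thick) in a 2x2 grid, 62 mm pitch; behind them a round steel plate (104 mm across, top 52 mm high, centre x = +122 mm). Origin on the worktop under the modules' middle; x from the front over the modules to the plate, y left, z up. All controls stand square to these axes.
- rocker_raised (a point): black rocker switch, 50 mm long (stirrer's x), 28 mm wide, two flat halves in a shallow V, hinged in the middle. The half towards the steel plate starts raised by 0.4 rad; this point is on its top face, 17 mm from the hinge (54 mm above the worktop), 63 mm above the worktop, and moves with it: 57 mm when that half is fully down. Its place among the four varies.
- rocker (a joint): angle of the rocker, rad: about 0 (up to 0.03) at the start = off, half towards the plate raised; grows as that half is pressed down; 0.4 = fully over, on. Stiff (about 0.05 N m, so 3 N at the point above); stays where it is left.
- bar_top (a point): centre of the top face of the black oblong bar key, 38 mm (along the stirrer's y) by 16 mm (along its x), rounded edges; 61 mm above the worktop at the start, 54 mm when fully down. The collar round it is 50 mm above the worktop. Its place among the four varies.
- bar_key (a joint): how far the bar key is pressed down, m: 0 = up, 0.007 = fully down. Takes about 3 N; stays down where it is left.
- round_top (a point): centre of the top face of the black flat-topped round push button, 25 mm across; 61 mm above the worktop, 55 mm when fully down. The collar round it (36 mm across) is 50 mm above the worktop. Its place among the four varies.
- round_button (a joint): how far the round button is pressed down, m: 0 = out, 0.006 = fully down. Springs back by itself; starts to move at 1.5 N, fully down at 4.5 N.
- stop_top (a point): top centre of the black domed mushroom stop button, head 40 mm across, 69 mm above the worktop; not to be pressed. Its place among the four varies.
- stop_button (a joint): how far the mushroom stop button is pressed, m: 0 = out, 0.006 = fully down; springs back.
- beaker: small clear glass beaker, 48 mm across, 57 mm high, standing loose on the stirrer's round steel plate; origin at the centre of its underside
- cal_weight: small brass-coloured calibration weight with a knob, 20 mm across, 33 mm high, standing loose to the right of the modules; origin at the centre of its underside
- reagent_bottle_1: reagent bottle with white cap, 45 mm across, 109 mm high, standing loose to the right of the stirrer; origin at the centre of its underside
- reagent_bottle_2: a like reagent bottle, 46 mm across, 109 mm high, standing loose farther to the right; origin at the centre of its underside
- lab_timer: white lab timer, 52x66x24 mm, loose, near the front edge to the left of the stirrer; origin at the centre of its underside
There are look-alikes about, which are no part of the job. Leave any green or pink look-alike of the beaker alone.

How it is judged:
On the way, in this order (a step that is already met when the one before it is completed fails the run):
1. the rocker is tipped over (above 0.34 rad) (value of joint rocker above 0.34 rad), for 0.1 s.
2. the bar key is down (more than 5.5 mm) (value of joint bar_key above 0.0055 m), for 0.1 s.
3. the round button is pressed down (more than 4.5 mm) (value of joint round_button above 0.0045 m), for 0.1 s.
At the end, for the whole second after the job is handed in: The rocker is over (above 0.33 rad), the bar key is down (more than 5 mm), the round button and the stop button are out (less than 1.5 mm pressed), and the beaker stands upright (within 0.1 rad) and still on the steel plate (value of joint rocker above 0.33 rad and value of joint bar_key above 0.005 m and value of joint each of round_button, stop_button below 0.0015 m and angle between beaker's own z axis and vertical below 0.1 rad and z of beaker in the frame of stirrer between 0.049 and 0.058 m and linear speed of beaker below 0.02 m/s); the robot touches nothing.
It fails at once if the bar key is pressed (more than 3 mm) before the rocker is over (value of joint bar_key above 0.003 m and value of joint rocker below 0.33 rad).
It fails at once if the round button is pressed (more than 2.5 mm) before the bar key is down (value of joint round_button above 0.0025 m and value of joint bar_key below 0.005 m).
It fails at once if the stop button is pressed (more than 2.5 mm) (value of joint stop_button above 0.0025 m).
It fails at once if the beaker, the small weight, a reagent bottle or the lab timer is shifted or lifted by more than 15 mm (distance of any of beaker, cal_weight, reagent_bottle_1, reagent_bottle_2, lab_timer from where it was at the start of the episode above 0.015 m).
It also fails if it takes over 38 s, if anything falls off the work surface, if the arm or the gripper's body presses on something with over 40 N, if the wrist force passes 120 N, or if a joint passes its speed limit or range.

## Working session

There is one attempt and no reset: what is moved stays moved. The work goes in short steps, Python scripts to look and compute and a shell command to move; the robot and the scene stay as the last step left them, time stands still between calls to the robot, and variables do not carry over. Pictures are saved under pics/ and viewed, and the job is handed in when it is done.

```bash
mkdir -p pics
python3 - <<'E'
from rig import r, viewer
import cv2,pickle
s=r.sense(); print({k:s[k] for k in('clock','eef_pos','tcp_rot','wrist_force','opening')})
d={}
for n in("side","top"):
    c=viewer.read_camera(n); d[n]=c; cv2.imwrite(f"pics/{n}0.png",c["color"]); print(n,c["K"],c["R"],c["t"])
pickle.dump(d,open("cams.pkl","wb"))
E
```

```text
{'clock': 0.0, 'eef_pos': array([ 0.2445251 , -0.62892568,  0.21787872]), 'tcp_rot': array([ 0.58326831,  0.39949933,  0.58394314, -0.39900974]), 'wrist_force': array([-1.14045495,  0.21795749, -0.30232933]), 'opening': 0.09305002518197945}
side [[381.76321267   0.         316.54508012]
 [  0.         381.76321267 200.8244992 ]
 [  0.           0.           1.        ]] [[-0.98669713 -0.16095847 -0.02282873]
 [-0.05909253  0.48592122 -0.87200266]
 [ 0.15144918 -0.85905351 -0.48896851]] [0.46594214 0.29900686 0.58918617]
top [[453.11309645   0.         310.34012803]
 [  0.         453.11309645 196.08279588]
 [  0.           0.           1.        ]] [[ 0.02400806 -0.99970989  0.00193449]
 [-0.97022426 -0.02376638 -0.24103951]
 [ 0.24101556  0.00391    -0.97051337]] [-0.4120029   0.54733625  1.10091369]
```

View pics/side0.png

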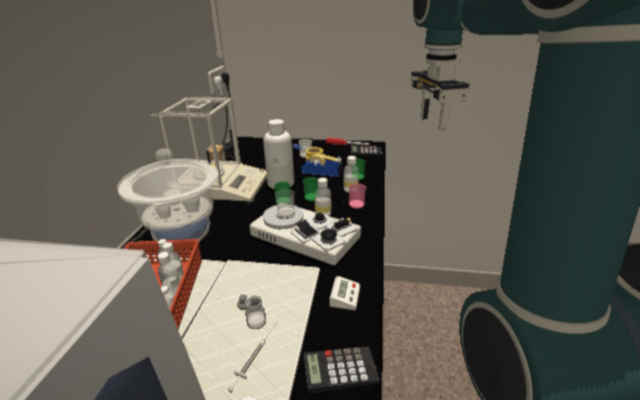

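View pics/top0.png

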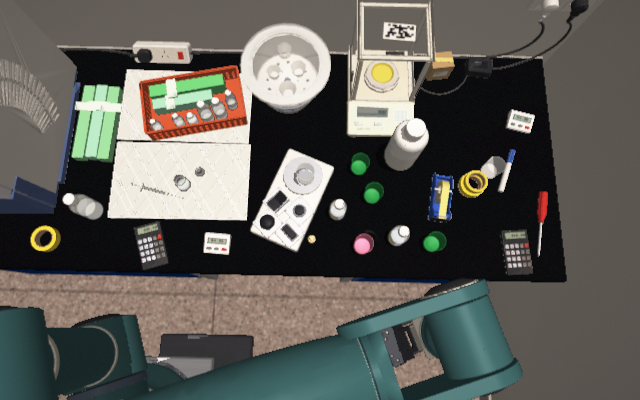

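Run:
```python
import cv2
t=cv2.imread("pics/top0.png")[140:260,235:355]; cv2.imwrite("pics/topc.png",cv2.resize(t,(600,600),interpolation=cv2.INTER_CUBIC))
t=cv2.imread("pics/side0.png")[170:270,240:370]; cv2.imwrite("pics/sidec.png",cv2.resize(t,(780,600),interpolation=cv2.INTER_CUBIC))
```

```text
(no output)
```

View pics/topc.png

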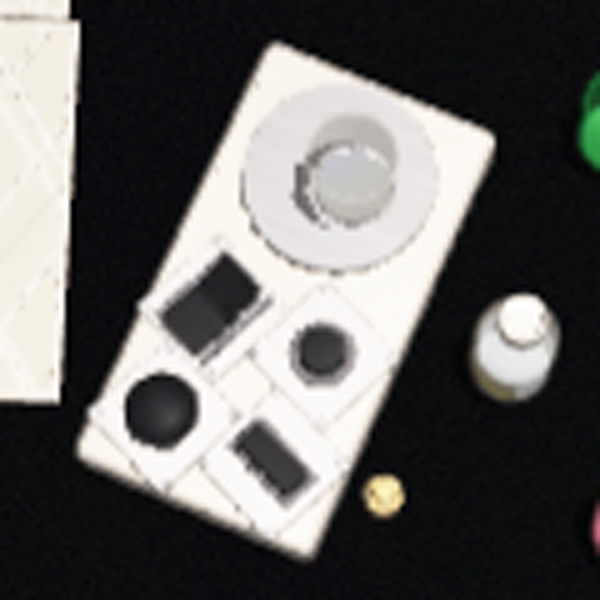

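View pics/sidec.png

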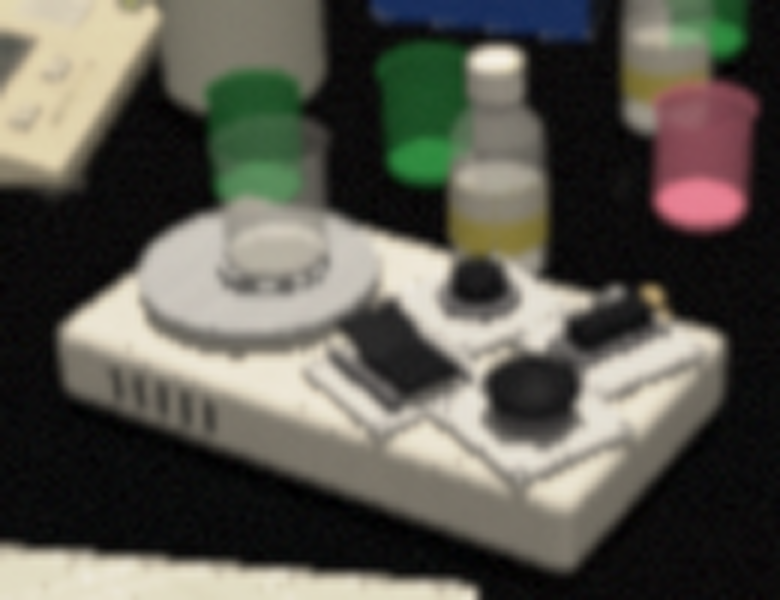

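The top crop (5x, offset 235,140) shows the rocker at rear left (210,300), the round flat button at rear right (322,350), the domed stop at front left (162,410) and the bar key at front right (270,458). The modules look turned relative to the deck, so I'll check that in a larger crop.

Run:
```python
import cv2,numpy as np
t=cv2.imread("pics/top0.png")[184:254,248:318]
t=cv2.resize(t,(595,595),interpolation=cv2.INTER_CUBIC)
t=(255*(t/255.)**0.6).astype('uint8')
t2=cv2.imread("pics/side0.png")[205:255,288:364]
t2=cv2.resize(t2,(798,525),interpolation=cv2.INTER_CUBIC);t2=(255*(t2/255.)**0.6).astype('uint8')
cv2.imwrite("pics/topd.png",t);cv2.imwrite("pics/sided.png",t2)
```

```text
(no output)
```

View pics/topd.png

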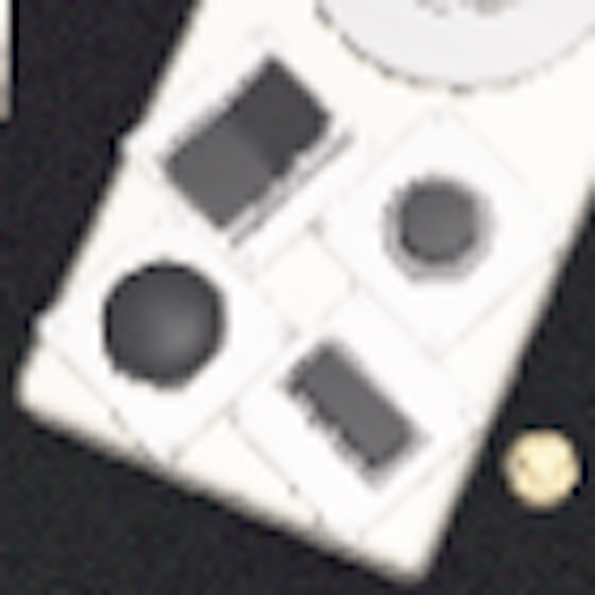

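View pics/sided.png

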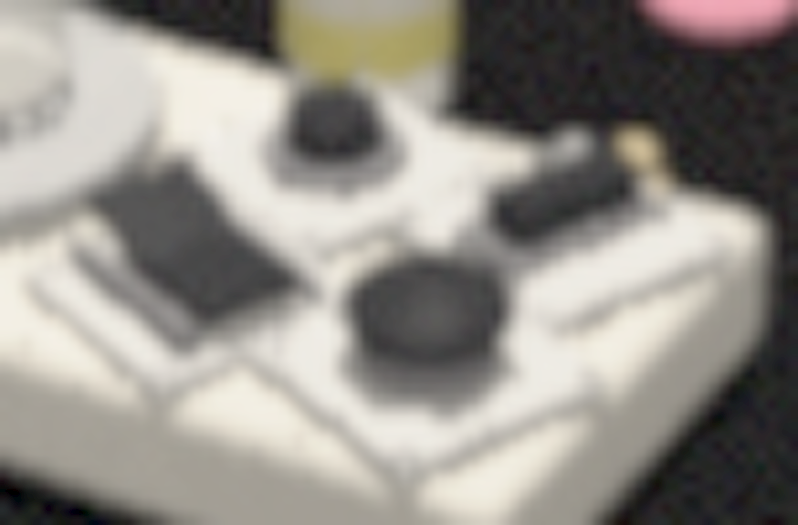

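The large crop shows every module turned about 20° relative to the deck. This contradicts "square to these axes", so I'll measure each control directly instead of using the grid.

```bash
cat > h.py <<'E'
import numpy as np,pickle
D=pickle.load(open("cams.pkl","rb"))
def ray(n,px,z):
    c=D[n];C=-c["R"].T@c["t"];d=c["R"].T@np.linalg.solve(c["K"],[px[0],px[1],1]);return C+d*(z-C[2])/d[2]
def T(u,v,z): return ray("top",(248+(u+.5)/8.5-.5,184+(v+.5)/8.5-.5),z)
def S(u,v,z): return ray("side",(288+(u+.5)/10.5-.5,205+(v+.5)/10.5-.5),z)
def proj(n,X):
    c=D[n];p=c["K"]@(c["R"]@np.asarray(X)+c["t"]);return p[:2]/p[2]
E
python3 - <<'E'
from h import *
np.set_printoptions(precision=4,suppress=True)
for n in D: print(n,-D[n]["R"].T@D[n]["t"])
P=lambda l,a:print(l,a)
P("rock raised end T",[T(272,55,.067),T(330,118,.067)]);P("low end T",[T(163,160,.058),T(228,230,.058)])
P("hingeT",T(248,137,.054))
P("rock raised end S",[S(95,195,.067),S(185,160,.067)]);P("low end S",[S(205,320,.058),S(305,290,.058)]);
P("round",[T(438,221,.061),S(333,108,.061)])
P("bar",[T(354,409,.061),S(562,185,.061)])
P("stop",[T(164,323,.063),S(428,300,.063)])
P("bar ends",[T(308,362,.061),T(400,459,.061)])
P("plate",ray("top",(235+341/5,140+178/5),.052))
E
```

```text
side [0.3882 0.4358 0.5595]
top [ 0.2756 -0.4032  1.2012]
rock raised end T [array([ 0.5714, -0.3186,  0.067 ]), array([ 0.5521, -0.337 ,  0.067 ])]
low end T [array([ 0.5399, -0.2861,  0.058 ]), array([ 0.5186, -0.3068,  0.058 ])]
hingeT [ 0.5487 -0.3113  0.054 ]
rock raised end S [array([ 0.5706, -0.3158,  0.067 ]), array([ 0.553 , -0.3332,  0.067 ])]
low end S [array([ 0.5392, -0.2825,  0.058 ]), array([ 0.5192, -0.297 ,  0.058 ])]
round [array([ 0.5223, -0.3705,  0.061 ]), array([ 0.5243, -0.3699,  0.061 ])]
bar [array([ 0.4642, -0.3471,  0.061 ]), array([ 0.4665, -0.3428,  0.061 ])]
stop [array([ 0.4886, -0.2893,  0.063 ]), array([ 0.4904, -0.2892,  0.063 ])]
bar ends [array([ 0.4781, -0.3328,  0.061 ]), array([ 0.4495, -0.3613,  0.061 ])]
plate [ 0.6163 -0.3783  0.052 ]
```

```bash
cat >> h.py <<'E'
from scipy.spatial.transform import Rotation as Ro
def plan(s,target,zdir=None):
    q=s["tcp_rot"];R=Ro.from_quat([q[1],q[2],q[3],q[0]]).as_matrix()
    print("t",s["clock"],"pos",s["eef_pos"],"F",s["wrist_force"],"open",s["opening"]);print("axes cols",R.round(3).tolist())
    print("shift mm",(R.T@(np.array(target)-s["eef_pos"])*1000).round(1))
    if zdir is not None:
        v=R.T@np.array([zdir[0],zdir[1],0]);a=np.arctan2(-v[1],v[2]);print("yaw",a,"or",(a+np.pi)%(2*np.pi)-np.pi if a<0 else a-np.pi)
E
python3 - <<'E'
from h import *; from rig import r
s=r.sense();print(s["joint_pos"]);plan(s,(.557,-.322,.13),(.707,.707))
print("beaker base?",ray("top",(235+345/5,140+190/5),.052),"rim",ray("top",(235+355/5,140+150/5),.109))
E
```

```text
[-1.23774056e+00  1.16471052e-01  1.44222167e+00 -1.27358388e-05
  1.58402606e+00 -3.77896786e-02]
t 0.1 pos [ 0.24455215 -0.62892912  0.21794233] F [-0.31802908  0.11469107 -0.40412601] open 0.09324805002372803
axes cols [[-0.0, 0.932, 0.362], [0.001, 0.362, -0.932], [-1.0, 0.0, -0.001]]
shift mm [  88.1  402.4 -172.7]
yaw -1.985348963667825 or -1.985348963667825
beaker base? [ 0.60973021 -0.38064063  0.052     ] rim [ 0.61424986 -0.38622178  0.109     ]
```

```bash
python3 -m crank '[[[0,402,-173],1.156,255],[[0,402,-173],1.156,255],[[0,402,-173],1.156,255],[[0,402,-173],1.156,255],[[0,402,-173],1.156,255],[[0,402,-173],1.156,255],[[0,402,-173],1.156,255],[[0,402,-173],1.156,255],[[0,402,-173],1.156,255],[[0,402,-173],1.156,255]]'
python3 - <<'E'
from h import *; from rig import r
plan(r.sense(),(.557,-.322,.10),(.707,.707))
E
```

```text
clock: 1.1
eef_pos: [0.5594, -0.3181, 0.2175]
tcp_rot: [0.271, 0.653, 0.273, -0.653]
wrist_force: [-0.2, -0.6, 0.3]
opening: 0.0178
t 1.1 pos [ 0.55941877 -0.31814146  0.21750674] F [-0.22478853 -0.63051193  0.34107275] open 0.01780222372502132
axes cols [[-0.001, 0.71, -0.704], [0.002, -0.704, -0.71], [-1.0, -0.002, -0.001]]
shift mm [117.5   1.2   4.6]
yaw -3.1371711107250575 or -3.1371711107250575
```

```bash
python3 -m crank '[[[60,1,5],0,255],[[118,1,5],0,255],[[118,1,5],0,255],[[118,1,5],0,255],[[118,1,5],0,255]]'
python3 - <<'E'
from h import *; from rig import r,viewer
import cv2
plan(r.sense(),(.557,-.322,.072))
for n,(x,y,w,h) in dict(top=(235,140,120,120),side=(240,170,130,100)).items():
    c=viewer.read_camera(n)["color"];p=cv2.resize(c[y:y+h,x:x+w],None,fx=5,fy=5,interpolation=cv2.INTER_CUBIC);cv2.imwrite(f"pics/{n}1.png",(255*(p/255.)**.6).astype('uint8'))
E
```

```text
clock: 1.6
eef_pos: [0.5565, -0.3226, 0.1004]
tcp_rot: [0.271, 0.653, 0.273, -0.653]
wrist_force: [-0.3, -0.1, -0.5]
opening: 0.0002
t 1.6 pos [ 0.55652618 -0.32257817  0.10038615] F [-0.27559996 -0.12695119 -0.45548026] open 0.0001914648667571982
axes cols [[-0.0, 0.71, -0.704], [0.002, -0.704, -0.71], [-1.0, -0.002, -0.001]]
shift mm [28.4 -0.  -0.7]
```

View pics/side1.png

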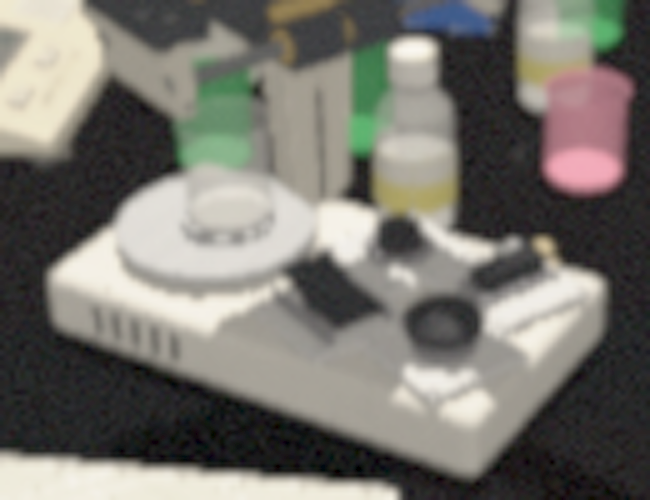

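View pics/top1.png

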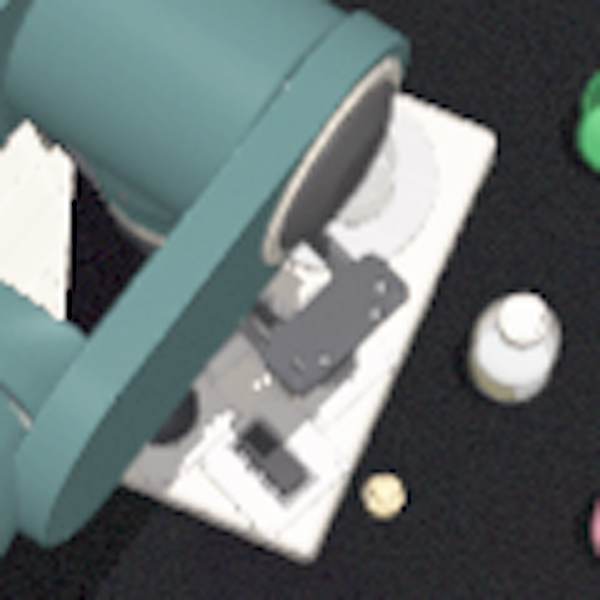

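Run:
```python
from h import *
for X in [(.5565,-.3226,.1004),(.557,-.322,.063)]: print((proj("side",X)-[240,170])*5)
```

```text
[311.74794776 200.31199001]
[313.67372038 267.67211513]
```

```bash
python3 -m crank '[[[20,0,-1],0,255],[[30,0,-1],0,255],[[35,0,-1],0,255],[[38,0,-1],0,255],[[40,0,-1],0,255],[[40,0,-1],0,255]]'
```

```text
clock: 2.3
eef_pos: [0.5583, -0.3223, 0.0623]
tcp_rot: [0.272, 0.654, 0.272, -0.652]
wrist_force: [1.5, -1.7, 3.8]
opening: 0.0004
```

```bash
python3 -m crank '[[[3,0,0],0,255],[[5,0,0],0,255],[[6,0,0],0,255],[[6,0,0],0,255]]'; python3 -m crank '[[[2,0,0],0,255],[[3,0,0],0,255],[[3,0,0],0,255]]'
```

```text
clock: 2.7
eef_pos: [0.5585, -0.3225, 0.0572]
tcp_rot: [0.273, 0.654, 0.271, -0.652]
wrist_force: [-0.3, 0.3, 9.9]
opening: 0.0006
clock: 3.0
eef_pos: [0.5587, -0.3226, 0.0569]
tcp_rot: [0.273, 0.654, 0.271, -0.651]
wrist_force: [-11.2, 6.1, 29.6]
opening: 0.0007
```

```bash
python3 -m crank '[[[-20,0,0],0,255],[[-50,0,0],0,255],[[-50,0,0],0,255],[[-50,0,0],0,255]]'
python3 - <<'E'
from h import *; from rig import r,viewer
import cv2
plan(r.sense(),(.465,-.346,.10),(-.707,-.707))
c=viewer.read_camera("side")["color"];p=cv2.resize(c[205:255,288:364],None,fx=10.5,fy=10.5,interpolation=cv2.INTER_CUBIC);cv2.imwrite("pics/side2.png",(255*(p/255.)**.6).astype('uint8'))
E
```

```text
clock: 3.4
eef_pos: [0.5584, -0.3224, 0.1068]
tcp_rot: [0.273, 0.654, 0.271, -0.651]
wrist_force: [-0.8, -0.3, -1.1]
opening: 0.0007
t 3.4 pos [ 0.55838301 -0.32239433  0.10680212] F [-0.84864919 -0.32619291 -1.09242681] open 0.0007229014620203779
axes cols [[0.004, 0.71, -0.704], [-0.001, -0.704, -0.71], [-1.0, 0.003, -0.002]]
shift mm [  6.4 -49.7  82.5]
yaw 0.0043583653279207196 or -3.1372342882618725
```

View pics/side2.png

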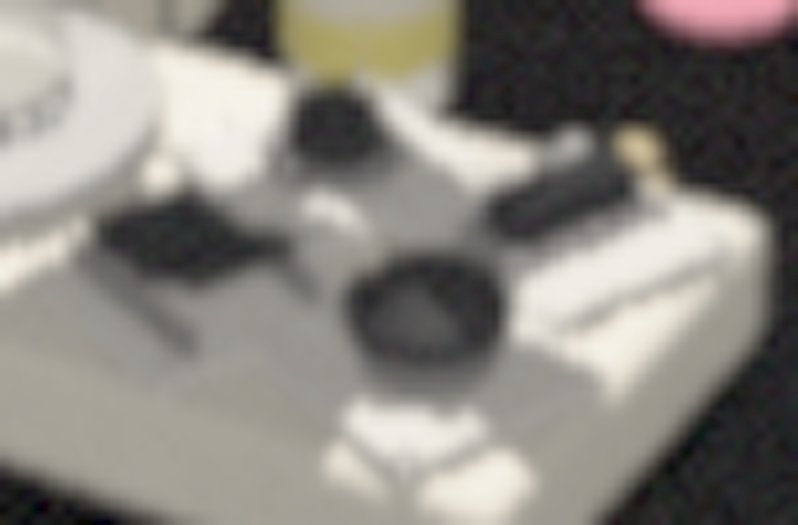

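The side crop shows the rocker tipped over: its plate-side end is now low at (100,235) and the front end is up at (280,245). Next is the bar key, the black oblong at (562,185).

```bash
python3 -m crank '[[[0,-49,82],0,255],[[0,-49,82],0,255],[[0,-49,82],0,255],[[20,-49,82],0,255],[[30,-49,82],0,255],[[30,-49,82],0,255]]'
python3 - <<'E'
from h import *; from rig import r,viewer
import cv2
plan(r.sense(),(.465,-.3455,.061),(-.707,-.707))
c=viewer.read_camera("side")["color"];p=cv2.resize(c[205:255,288:364],None,fx=10.5,fy=10.5,interpolation=cv2.INTER_CUBIC);cv2.imwrite("pics/side3.png",(255*(p/255.)**.6).astype('uint8'))
s=r.sense()["eef_pos"];print((proj("side",s)-[288,205])*10.5)
E
```

```text
clock: 4.05
eef_pos: [0.465, -0.3451, 0.0731]
tcp_rot: [0.271, 0.653, 0.273, -0.652]
wrist_force: [-0.3, 0.4, 0.0]
opening: 0.0005
t 4.05 pos [ 0.46503281 -0.34505889  0.07312207] F [-0.34120798  0.44070803  0.00570795] open 0.0004561878192649797
axes cols [[-0.0, 0.71, -0.704], [0.003, -0.704, -0.71], [-1.0, -0.002, -0.002]]
shift mm [12.1  0.3  0.4]
yaw 0.004660726540064809 or -3.1369319270497282
[563.48816463 125.31320388]
```

View pics/side3.png

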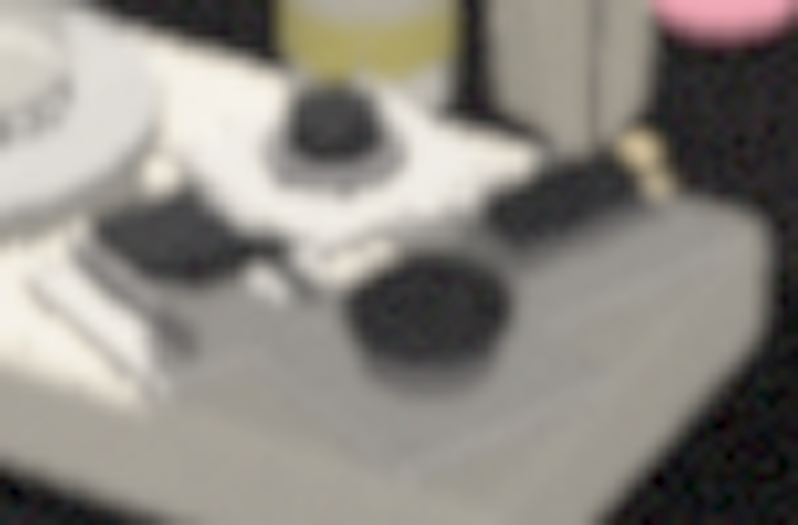

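The finger tips stand over the bar key (bar 490–635 at row 190, fingers 490–655), well clear of the stop dome.

```bash
python3 -m crank '[[[8,0,0],0,255],[[12,0,0],0,255],[[15,0,0],0,255],[[18,0,0],0,255],[[20,0,0],0,255],[[20,0,0],0,255]]'; python3 -m crank '[[[2,0,0],0,255],[[3,0,0],0,255],[[3,0,0],0,255]]'
```

```text
clock: 4.7
eef_pos: [0.4656, -0.3454, 0.0543]
tcp_rot: [0.272, 0.653, 0.272, -0.652]
wrist_force: [-0.1, -0.6, -0.1]
opening: 0.0005
clock: 5.0
eef_pos: [0.4658, -0.3456, 0.054]
tcp_rot: [0.272, 0.653, 0.272, -0.652]
wrist_force: [-11.7, 11.3, 28.9]
opening: 0.0007
```

```bash
python3 -m crank '[[[-20,0,0],0,255],[[-40,0,0],0,255],[[-40,0,0],0,255]]'
python3 - <<'E'
from h import *; from rig import r,viewer
import cv2
plan(r.sense(),(.523,-.370,.075),(-.707,-.707))
c=viewer.read_camera("side")["color"];p=cv2.resize(c[205:255,288:364],None,fx=10.5,fy=10.5,interpolation=cv2.INTER_CUBIC);cv2.imwrite("pics/side4.png",(255*(p/255.)**.6).astype('uint8'))
E
```

```text
clock: 5.3
eef_pos: [0.4666, -0.3465, 0.0968]
tcp_rot: [0.273, 0.654, 0.271, -0.651]
wrist_force: [0.0, 0.0, -0.2]
opening: 0.0004
t 5.3 pos [ 0.46660903 -0.34654139  0.09680929] F [ 0.00238672  0.0274964  -0.24327173] open 0.00037081653820769477
axes cols [[0.005, 0.71, -0.704], [-0.002, -0.704, -0.71], [-1.0, 0.005, -0.002]]
shift mm [ 22.1  56.5 -23. ]
yaw 0.00474645833275726 or -3.1368461952570357
```

View pics/side4.png

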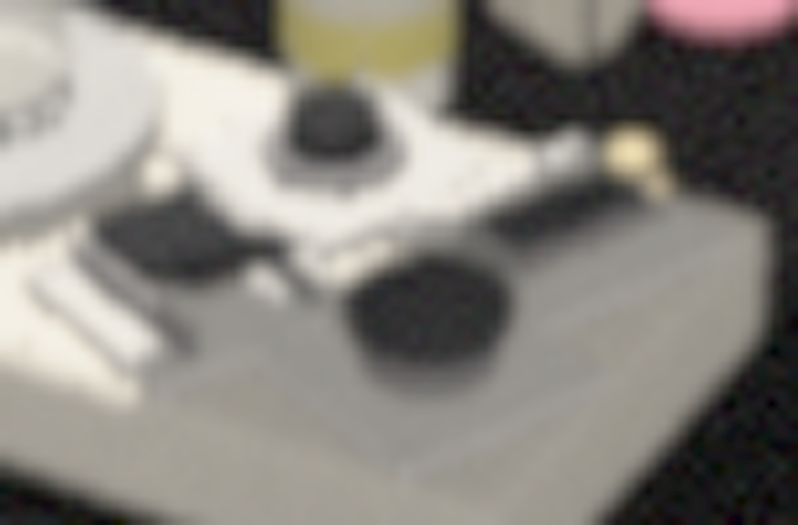

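The bar key now sits low in its collar at (570,215) and the rocker is still over. Next is the round button at (333,120).

```bash
python3 -m crank '[[[0,56,-23],0,255],[[0,56,-23],0,255],[[0,56,-23],0,255],[[15,56,-23],0,255],[[22,56,-23],0,255],[[22,56,-23],0,255]]'
python3 - <<'E'
from h import *; from rig import r
plan(r.sense(),(.523,-.370,.061))
E
```

```text
clock: 5.95
eef_pos: [0.5208, -0.3685, 0.0712]
tcp_rot: [0.272, 0.653, 0.272, -0.652]
wrist_force: [-0.5, 0.4, -0.1]
opening: 0.0004
t 5.95 pos [ 0.52083991 -0.36845993  0.07118004] F [-0.4957562   0.42221082 -0.14323195] open 0.00039400970575705714
axes cols [[0.001, 0.71, -0.704], [0.001, -0.704, -0.71], [-1.0, 0.0, -0.002]]
shift mm [10.2  2.6 -0.4]
```

```bash
python3 -m crank '[[[8,3,0],0,255],[[12,3,0],0,255],[[15,3,0],0,255],[[17,3,0],0,255],[[18,3,0],0,255],[[18,3,0],0,255]]'; python3 -m crank '[[[2,0,0],0,255],[[3,0,0],0,255],[[3,0,0],0,255]]'
```

```text
clock: 6.55
eef_pos: [0.5229, -0.3708, 0.055]
tcp_rot: [0.272, 0.653, 0.272, -0.652]
wrist_force: [-9.4, 4.7, 17.6]
opening: 0.0007
clock: 6.85
eef_pos: [0.523, -0.3708, 0.0548]
tcp_rot: [0.272, 0.653, 0.272, -0.652]
wrist_force: [-12.5, 8.2, 27.1]
opening: 0.0008
```

Fully down at z = 55 mm, held for more than 0.3 s. Now I'll back off well clear and look.

```bash
python3 -m crank '[[[-20,0,0],0,255],[[-60,0,0],0,255],[[-110,0,0],0,255],[[-150,0,0],0,255],[[-150,0,0],0,255],[[-150,0,0],0,255]]'; python3 -m crank '[[[0,-200,100],0,255],[[0,-200,100],0,255],[[0,-200,100],0,255],[[0,-200,100],0,255],[[0,-200,100],0,255],[[0,-200,100],0,255],[[0,-200,100],0,255]]'
python3 - <<'E'
from rig import r,viewer
import cv2
s=r.sense();print(s["qd"].round(3),s["wrist_force"])
for n,(x,y,w,h) in dict(top=(235,140,120,120),side=(240,170,130,100)).items():
    c=viewer.read_camera(n)["color"];f=5 if n=="top" else 6;p=cv2.resize(c[y:y+h,x:x+w],None,fx=f,fy=f,interpolation=cv2.INTER_CUBIC);cv2.imwrite(f"pics/{n}5.png",(255*(p/255.)**.6).astype('uint8'))
E
```

```text
clock: 7.45
eef_pos: [0.5229, -0.3709, 0.2055]
tcp_rot: [0.273, 0.654, 0.271, -0.652]
wrist_force: [0.4, -0.0, -0.9]
opening: 0.0003
clock: 8.15
eef_pos: [0.3103, -0.3011, 0.2037]
tcp_rot: [0.272, 0.654, 0.271, -0.652]
wrist_force: [0.4, 0.1, 0.5]
opening: 0.0004
[ 0.014  0.031 -0.023  0.001 -0.001  0.003] [0.37693282 0.13196109 0.48738644]
```

View pics/side5.png

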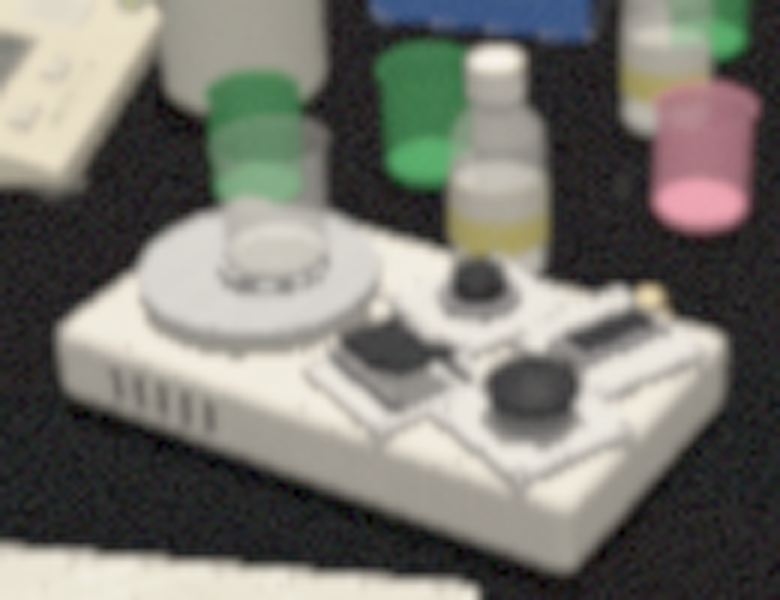

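View pics/top5.png

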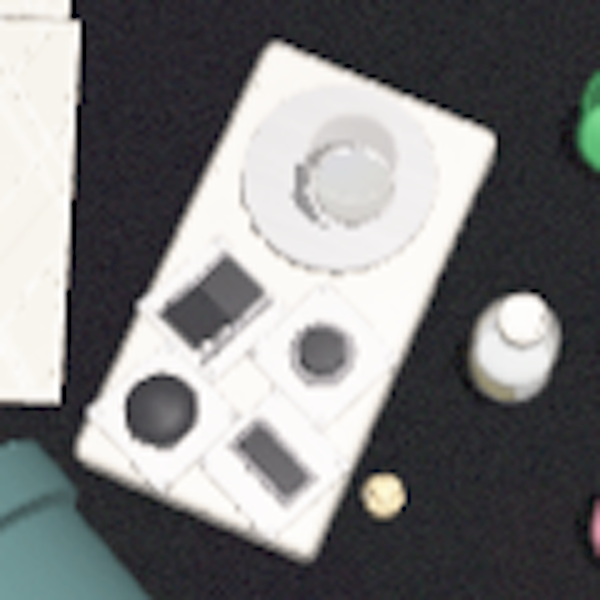

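Both views show the rocker over, the bar key down in its collar at (615,330) and the round button back out at (478,280). The stop, beaker, weight and bottle are where they were.

```bash
python3 -c "
from rig import r
print(r.hand_in())"
```

```text
the job is handed in; nothing more can be done
None
```

I pressed the three controls in order with the shut fingertips: rocker, then bar key, then round button. I handed the job in at about 8.3 s on the robot's clock; the hand-in reports no verdict.

| Control | Fingertip height at the stop | Force at the stop |
|---|---|---|
| Rocker, raised half | 57 mm | 30 N |
| Bar key | 54 mm | 29 N |
| Round button | 55 mm | 27 N |

- **Final pictures:** the rocker is over, the bar key is down and the round button has sprung back. The stop button was not touched. The beaker, weight and nearest bottle are where they were. The arm is clear, with no load on the wrist.
- **Not checked:** I did not look again at the lab timer or the farther bottle at the end; the arm never went near either of them. Joint values cannot be read directly, so the presses are judged from fingertip height, force and pictures.
- **Disagreement with the description:** the modules and their controls sit turned about 20° relative to the stirrer's axes, not square to them. I measured each control in the images and lined the fingers up with those.

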